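# Lock a cigar mould in its bench holder with a T-key

## Task

Slide the black two-groove mould, grooves up, fully home into the slot of the bench holder. Then take the T-handled key from its wooden block, set it fully down into the square socket of the lock screw and turn the screw clockwise with it until the keeper stands right across behind the mould; leave the key standing in the screw and let go. Move the keeper only with the key, never by pushing it with the hand, and leave the other things on the bench where they are.

Things in the scene. Friction and masses are not known exactly. Their poses are not given: they have to be found in the camera images.
- mould_mid (a point): Centre of the mould: a loose black plastic slab 150 (own x) x 50 (own y) x 28 mm (own z), about 0.25 kg, two long grooves in its top; either end may go first. It starts flat on the bench, grooves up, its centre 14 mm up.
- holder: The holder, fixed: a dark wooden board 8 mm thick; origin on the bench under the slot's middle line. The mould slides in along holder +x. In its frame (mm) the board covers x -90 to 105, y -145 to 45; its top is the slot's floor. Steel side walls run from x 10 to 95, tops 40 above the bench; a roof, 40 to 46 above the bench, covers x 20 to 95; the end stop is at x 90.
- slot_mouth (a point): Middle of the slot's mouth at the front of its side walls (holder x = 10 mm), 22 mm above the bench; axes as the holder's. The slot is 53 mm wide. Two flared guide plates, 38 mm high, run out from the mouth to holder x = -17 mm, there about 75 mm apart.
- home (a point): Where the mould's centre is when fully home against the end stop (holder x = 15 mm), 22 mm above the bench; axes as the holder's. The mould's rear 70 mm (holder x -60 to +10 mm) then stays out of the walls.
- screw (a point): Bottom of the lock screw's square socket, on its vertical axis, 24 mm above the bench, at holder x -30, y -105 mm. Socket 16.2 mm square (sides along this point's x and y, which turn with it), 24 mm deep, chamfer 2 mm, rim 48 mm above the bench, in a fixed steel collar (inner diameter 56, outer 68, top 58 mm above the bench); a 13 mm support plate on its +x side is as high.
- latch (a joint): Angle of lock screw and keeper, rad: 0 = keeper swung wide open to the side, 1.5 = stop, keeper across behind the mould (the screw's x then along the holder's x). Grows clockwise seen from above, starts between 0.1 and 0.4, stays where it is left, takes about 0.12 N m to turn.
- keeper: L-shaped flat steel keeper fixed to the lock screw, 12 to 24 mm above the bench; origin on the screw axis at the socket's bottom, axes as screw. A leg 16 mm wide runs from the axis to x -41 mm, then a toe 16 mm wide along y from -8 to 113 mm. Closed, the toe stands 3 mm behind a mould that is fully home; it cannot pass if the mould sticks out.
- key_block: The key's wooden block, fixed, 70 x 70 x 50 mm high, origin centre of the underside; the key stands in a square hole in the middle of its top, 17 mm wide, 40 mm deep.
- key_bar (a point): Middle of the T-key's cross bar. Loose steel key, 0.2 kg, 112 mm tall: bar 90 mm long (own x), 16 mm thick (own y), 16 mm high, on a 14 mm square shank (sides along own x and y); own z up. In its block the bar's middle is 114 mm above the bench. It fits the screw at any quarter turn, with about 0.15 rad of play either way.
- key_tip (a point): Lower end of the key's shank, on its axis, 104 mm below the middle of the bar; axes as key_bar. The last 8 mm of the shank are a round, tapered nose, 7 mm across at the end; the next 5 mm are 12.6 mm square.
- paste_jar: Bystander: white jar with yellow cap, 60 mm across, 75 mm high, loose; origin centre of the underside.
- spare_mould: Bystander: a closed wooden mould with a row of holes, 75 (own x) x 200 (own y) x 36 mm high, loose; origin centre of the underside.
- flask: Bystander: orange drinking flask, 70 mm across, 190 mm high, loose; origin centre of the underside.
- finished_tray: Bystander: wooden tray of finished cigars, 150 x 160 x 40 mm high, fixed; origin centre of the underside.
There are look-alikes about, which are no part of the job. There is more than one size of the part that bears mould_mid; the job needs the smaller. What is shaped like the part that bears key_bar but turquoise is not meant.

How it is judged:
On the way, in this order (a step that is already met when the one before it is completed fails the run):
1. the mould lies fully home in the slot, grooves up, while the keeper is still open (distance between mould_mid and home below 0.006 m and angle between the x axis of mould_mid and the x axis of holder, either way round below 0.06 rad and angle between mould_mid's own z axis and vertical below 0.1 rad and value of joint latch below 0.8 rad), for 0.2 s.
2. the key is fully down in the screw's socket, the keeper still open (horizontal distance between key_tip and screw below 0.005 m and z of key_tip in the frame of screw below 0.008 m and angle between key_bar's own z axis and vertical below 0.2 rad and value of joint latch below 0.8 rad), for 0.1 s.
3. the keeper is turned across behind the mould, the key in the socket (value of joint latch above 1.4 rad and horizontal distance between key_tip and screw below 0.005 m and z of key_tip in the frame of screw below 0.012 m), for 0.1 s.
At the end, for the whole second after the job is handed in: The mould lies grooves up within 6 mm of fully home and within 0.06 rad of straight, the keeper is turned to more than 1.4 rad (stop at 1.5), and the released key stands in the screw's socket, its tip within 5 mm of the axis and 12 mm of the bottom, tilted less than 0.2 rad (all of step 3 and distance between mould_mid and home below 0.006 m and angle between the x axis of mould_mid and the x axis of holder, either way round below 0.06 rad and angle between mould_mid's own z axis and vertical below 0.1 rad and angle between key_bar's own z axis and vertical below 0.2 rad); the robot touches nothing.
It fails at once if the hand or arm pushes the keeper (contact force between any of the fingers, the arm and keeper above 1.5 N).
It fails at once if a bystander is moved more than 3 cm (distance of any of paste_jar, spare_mould, flask from where it was at the start of the episode above 0.03 m).
It also fails if it takes over 66 s, if anything falls off the work surface, if the arm or the gripper's body presses on something with over 40 N, if the wrist force passes 120 N, or if a joint passes its speed limit or range.

## Robot

A 6-joint arm with a two-finger parallel gripper is mounted at the origin on the work surface. World frame = base frame: x ahead of the robot, y to its left, z up, the work surface at z = 0. Lengths are in m, angles in rad, forces in N, time in s.
With the tool pointing down it reaches from about 0.35 to 0.875 m from the base axis. Payload 4.2 kg.
Tool frame: the origin (TCP) lies on the centre line of the jaws, within the pads' length; the fingertips stand 8 mm ahead of it and the grasp point (between the pads) lies 11 mm behind it (manip.tip_reach is the distance from the TCP to the fingertips, in m); z points along the fingers, y is the line along which they close (so a half turn about z gives the same grasp; the last joint's range is limited). The gripper opens to 87 mm and grips with 3 to 60 N. Pads are 19 mm wide; open, the fingers measure 117 mm over their backs; the gripper's body (75 mm by 190 mm) begins 51 mm behind the grasp point.
Start: joints at [1.382, 0.385, 0.008, 0, -1.194, -0.259], TCP at [0.271, 0.563, 0.231] pointing down, gripper open.
Joint ranges: [-3.14, 3.14], [-1.21, 2.06], [-1.07, 1.41], [-3.16, 2.05], [-2.99, -0.16], [-3.1, 3.1]. Speed limits (rad/s): [2.79, 2.79, 3.14, 3.14, 3.14, 3.14].

## Interface

Orientations are given as [roll, pitch, yaw] about the fixed x, y, z axes, in that order (R = Rz(yaw) Ry(pitch) Rx(roll)).
In Python, from plant import sensors, imaging, workorder, manip gives the robot as it stands.
- The arm moves only by the shell command python3 -m crank 'ROWS' [OPENING] [FORCE]. ROWS is JSON, a list that holds one entry, the list of rows, each a list of 6 numbers: the shift along the world's x, y, z in mm, then the turn, a rotation vector about the world's x, y, z in degrees. In form: [[[tx, ty, tz, wx, wy, wz], ...]]. A call has 1 to 8 rows; each row shifts and turns the commanded pose from where the row before left it; what a row does not reach is not made up. A row lasts 1/10 s, in which the tool goes at most 50 mm and 8.59 degrees, less where a joint would pass 70% of its speed; a pose out of reach is approached as far as the arm can. A call with a gripper value outside its range is refused whole. OPENING is the opening, from 0 (shut) to 1 (fully open), set as the call begins (- or left out, the last holds). The fingers move at their own pace and stop on an object; FORCE is the grip in N (left out, the last holds). Time passes only in rows, so rows that do not move let the fingers close. It gives the time, the measured TCP pose, the force, the opening and the grip force at its end, in the units of the state.
- sensors.read_state(): the state, without advancing time (a new reading comes with each control period).
- imaging.camera(name): name is "scene" or "side" or "wrist"; returns a dict with "img" (400x640x3 uint8, blue, green, red), "z_map" (400x640 float32, m along the optical axis (not along the pixel's ray), 0 where there is no reading), "fx", "fy", "cx", "cy" (pixels), "cam_to_world" (4x4, takes a point from camera to world coordinates); the wrist camera has in their place "tool_from_camera" (4x4, takes a point from camera to tool coordinates, whose origin is the TCP and whose axes are the flange's). Camera axes: x right, y down, z forward; pixel columns grow to the right and rows downward; lengths in m; the calibration is good to about 2 mm. The wrist camera is an equidistant fisheye: a pixel r from the principal point sees the ray r / f radians off the axis. A picture is of the moment at which its call begins: read the wrist's pose just before it.
- workorder.sign_off(): hands the job in; it is judged then, once.
The state is a dict: "time": time; "q": joint angles; "qvel": joint speeds; "joint_efforts": joint torques, N m; "tool_pos": TCP position; "tcp_rot": TCP orientation; "contact_force": force on the tool from outside, world axes, zero at the start; "moment": the same for the moment, N m; "finger_gap": opening from 0.0 (shut) to 1.0 (fully open); "finger_force": force on a finger pad.
Only numpy, scipy, OpenCV 4.12 (cv2) and the standard library are available. Lean on these libraries where they do the work, as an engineer would, in place of code of your own. Each camera call takes 0.05 s, during which the arm holds its last target. There are 200 camera calls.

## Working session

There is one attempt and no reset: what is moved stays moved. The work goes in short steps, Python scripts to look and compute and a shell command to move; the robot and the scene stay as the last step left them, time stands still between calls to the robot, and variables do not carry over. Pictures are saved under pics/ and viewed, at most 11 in all, crops included, and the job is handed in when it is done.

```bash
ls; mkdir -p pics
cat > h.py <<'E'
import numpy as np, cv2
from plant import sensors, imaging, workorder, manip
def grab(n):
    c=imaging.camera(n); np.savez(f'{n}.npz',**c); return c
def cloud(c):
    z=c['z_map']; v,u=np.mgrid[:z.shape[0],:z.shape[1]]
    P=np.stack([(u-c['cx'])/c['fx']*z,(v-c['cy'])/c['fy']*z,z,np.ones_like(z)],-1)
    return (P@np.array(c['cam_to_world']).T)[...,:3]
E
python3 - <<'E'
from h import *
for n in ('scene','side'):
    c=grab(n); cv2.imwrite(f'pics/{n}0.png',c['img']); print(n,c['fx'],c['cx'],c['cy'],np.round(c['cam_to_world'],3).tolist())
print(sensors.read_state())
E
```

```text
pics
scene 381.9122490793869 316.56427025024567 198.83677430466904 [[0.468, 0.711, -0.525, 1.056], [0.883, -0.375, 0.28, -0.288], [0.002, -0.595, -0.804, 0.927], [0.0, 0.0, 0.0, 1.0]]
side 384.2307562340193 316.76634480575717 199.2367772974979 [[0.844, -0.273, 0.461, -0.059], [-0.536, -0.41, 0.738, -0.934], [-0.012, -0.87, -0.493, 0.709], [0.0, 0.0, 0.0, 1.0]]
{'time': 0.1, 'q': array([ 1.38159518e+00,  3.85508321e-01,  6.77366047e-03, -4.49432542e-04,
       -1.19398652e+00, -2.58606433e-01]), 'qvel': array([ 0.00036706, -0.00186192,  0.00544577,  0.00252096, -0.00303056,
       -0.00165851]), 'joint_efforts': array([-2.02166798e-04, -3.91691101e+01,  1.87935716e+01,  4.23185259e+00,
        1.35096625e-02, -6.99986663e-05]), 'tool_pos': array([0.27037135, 0.56292236, 0.22955389]), 'tcp_rot': array([ 3.13962498e+00, -8.85620340e-05, -4.47973268e-01]), 'contact_force': array([-0.69519785,  1.10401741,  0.0821787 ]), 'moment': array([-0.04486246, -0.02629513,  0.03143945]), 'finger_force': 0.0, 'finger_gap': 1.0006580571880421}
```

View pics/scene0.png

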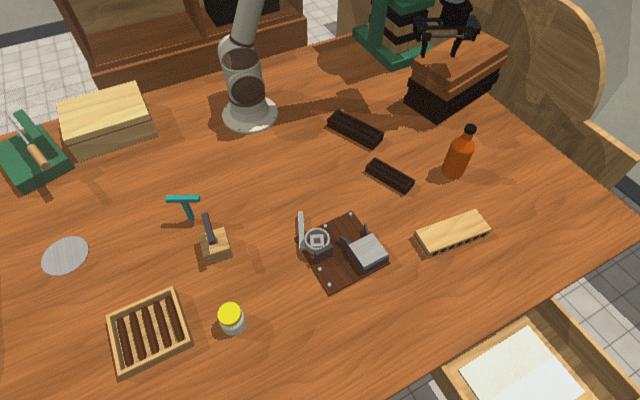

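View pics/side0.png

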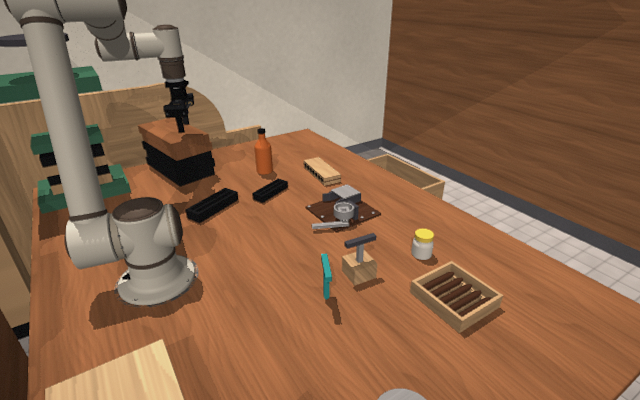

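The scene view has two black moulds, at (355,129), which is larger, and (390,175), which is smaller. The steel key stands in its block at (210,235), and a turquoise look-alike stands at (183,203). The holder is at (340,250), with the screw collar at (317,240). In the side view the small mould is at (270,190), the key at (360,243) and the turquoise key at (326,275). I choose the mould at (390,175) and the grey key at (210,235).

```bash
cat >> h.py <<'E'
def load(n): return dict(np.load(f'{n}.npz'))
def rect(P):
    r=cv2.minAreaRect(np.float32(P[:,:2]*1000)); return np.round(r[0],1),np.round(r[1],1),round(r[2],1)
E
python3 - <<'E'
from h import *
for n,pts in (('scene',dict(big=(355,129),small=(390,175),key=(208,222),block=(222,243),turq=(183,199),collar=(317,240),roof=(366,250),board=(325,275),keep=(301,225),jar=(230,313),flask=(458,160),spare=(455,232),tray=(147,330))),
 ('side',dict(big=(213,203),small=(270,188),key=(360,241),block=(357,268),turq=(326,262),collar=(345,210),roof=(345,192),keep=(330,226)))):
    c=load(n);P=cloud(c)
    for k,(u,v) in pts.items(): print(n,k,np.round(P[v,u]*1000))
# crop for check
c=load('scene'); a=cv2.resize(c['img'][100:270,170:430],None,fx=3,fy=3,interpolation=cv2.INTER_CUBIC)
cv2.imwrite('pics/crop1.png',a)
# orthographic map from both
H=[]
for n in('scene','side'):
    c=load(n);P=cloud(c);ok=(c['z_map']>0)
    p=P[ok];col=c['img'][ok]
    s=np.argsort(p[:,2]);p=p[s];col=col[s]
    np.savez(f'pc_{n}.npz',p=p,col=col)
    # mould fit
    for nm,ctr in (('scene',0),):pass
    print(n,'z table',np.median(p[(abs(p[:,0]-.5)<.02)&(abs(p[:,1]-.0)<.02),2]))
E
```

```text
scene big [265. 282.  23.]
scene small [488. 274.  19.]
scene key [ 468. -282.  122.]
scene block [ 497. -270.   52.]
scene turq [ 360. -317.  112.]
scene collar [594. -39.  30.]
scene roof [688.  56.  46.]
scene board [686. -64.  10.]
scene keep [527. -54.  24.]
scene jar [ 693. -316.   75.]
scene flask [577. 443.  87.]
scene spare [750. 306.  34.]
scene tray [ 621. -503.   27.]
side big [259. 279.  22.]
side small [481. 268.  22.]
side key [ 471. -296.  116.]
side block [ 450. -315.   49.]
side turq [ 353. -314.  111.]
side collar [608. -44.  39.]
side roof [676.  50.  45.]
side keep [534. -65.  13.]
scene z table -1.1165061618412242e-05
side z table -0.0020492907177513398
```

View pics/crop1.png

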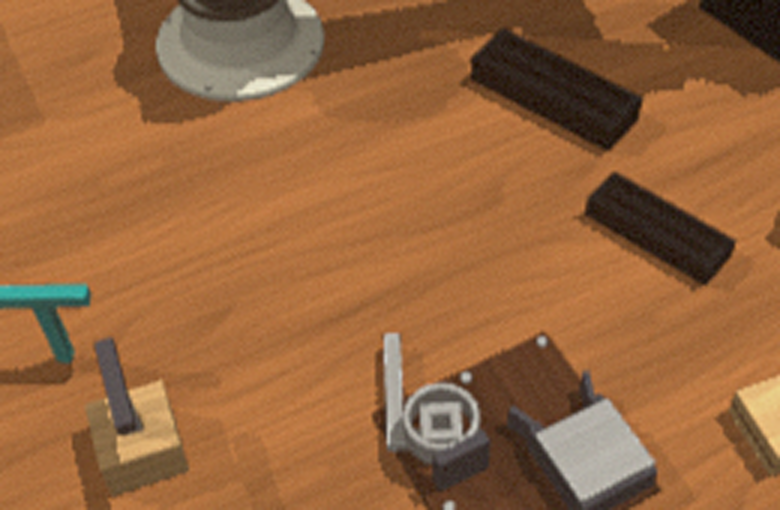

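The crop shows the smaller black mould at crop (660,228), with its grooves up. The grey key is at (115,385), standing in its block. The holder shows the guide plates at (590,400), the square socket at (440,420), and the open keeper at (392,390). Next come precise fits.

Run:
```python
from h import *
for n in('scene','side'):
    d=np.load(f'pc_{n}.npz');p,col=d['p'],d['col'].astype(int)
    def sel(cx,cy,r,z0,z1): return (np.hypot(p[:,0]-cx,p[:,1]-cy)<r)&(p[:,2]>z0)&(p[:,2]<z1)
    for nm,a in dict(mould=(.485,.271,.1,.008,.04),mouldtop=(.485,.271,.1,.023,.034),bar=(.47,-.29,.07,.108,.135),blocktop=(.48,-.29,.06,.044,.056),roof=(.685,.055,.08,.042,.052),collar=(.6,-.04,.06,.054,.064)).items():
        m=sel(*a);q=p[m];
        if len(q)<5: print(n,nm,len(q));continue
        print(n,nm,len(q),rect(q),'med',np.round(np.median(q,0)*1000,1),'z90',round(np.percentile(q[:,2],90)*1000,1))
    m=sel(.66,-.0,.2,.003,.013)&(col.max(1)<110); q=p[m]; print(n,'board',len(q),rect(q))
    m=sel(.54,-.06,.12,.017,.028)&(col.min(1)>100);q=p[m];print(n,'keeper',len(q),rect(q) if len(q)>4 else '')
```

```text
scene mould 806 (array([484.8, 273.2]), array([151.1,  55.4]), 22.3) med [489.  271.6  23.6] z90 28.9
scene mouldtop 430 (array([484.5, 272.8]), array([150.9,  55.1]), 23.1) med [486.9 273.4  26.9] z90 29.6
scene bar 224 (array([ 478.4, -287.3]), array([15.7, 90.9]), 83.2) med [ 484.4 -287.5  121.3] z90 123.1
scene blocktop 540 (array([ 477.6, -287.5]), array([70.1, 73.1]), 83.0) med [ 485.6 -285.5   49.8] z90 51.9
scene roof 747 (array([679.3,  61.4]), array([97.6, 78. ]), 0.6) med [688.1  60.9  45.6] z90 47.7
scene collar 236 (array([606.6, -44.1]), array([76.5, 66.9]), 2.0) med [625.2 -44.8  57. ] z90 59.2
scene board 2504 (array([638.3,   5.8]), array([195. , 204.8]), 1.4)
scene keeper 193 (array([539.8, -54.6]), array([ 27.6, 121.1]), 66.2)
side mould 386 (array([482.3, 271.1]), array([156.5,  55.8]), 22.9) med [475.8 263.8  20.9] z90 26.3
side mouldtop 142 (array([480.7, 270.6]), array([153.1,  55. ]), 21.8) med [474.6 265.7  25.2] z90 27.3
side bar 225 (array([ 475. , -290.6]), array([18.3, 89.5]), 85.1) med [ 471.2 -293.4  118.4] z90 120.6
side blocktop 393 (array([ 475.2, -289.5]), array([74.2, 72.7]), 82.1) med [ 469.2 -296.6   47.8] z90 49.3
side roof 161 (array([682.4,  58.6]), array([79.8, 73.8]), 89.4) med [681.8  59.9  43.5] z90 45.1
side collar 76 (array([603.6, -47.4]), array([66.2, 76.8]), 90.0) med [616.9 -48.3  55.5] z90 56.7
side board 836 (array([633.4,   6.2]), array([197.7, 193.9]), 1.2)
side keeper 137 (array([534.5, -61.5]), array([ 24.4, 119.3]), 67.0)
```

```bash
python3 -m crank '[[[22,-44,2,0,0,5],[22,-44,2,0,0,5],[22,-44,2,0,0,5],[22,-44,2,0,0,5],[22,-44,2,0,0,5],[22,-44,2,0,0,2],[22,-44,2,0,0,0],[22,-44,2,0,0,0]]]' 1; python3 -m crank '[[[22,-44,2,0,0,0],[22,-44,2,0,0,0],[22,-44,2,0,0,0],[22,-44,2,0,0,0],[22,-44,2,0,0,0],[0,0,0,0,0,0],[0,0,0,0,0,0]]]'
python3 - <<'E'
from h import *
s=sensors.read_state();c=imaging.camera('wrist')
np.savez('w1.npz',**c,pos=s['tool_pos'],rot=s['tcp_rot'])
print(s['time'],s['tool_pos'],s['tcp_rot'],s['q'],c['fx'],c['fy'],c['cx'],c['cy'],np.round(c['tool_from_camera'],3).tolist())
cv2.imwrite('pics/w1.png',c['img']); z=c['z_map'];print(z.min(),z.max(),(z>0).mean())
E
```

```text
time: 0.9
tool_pos: [0.4468, 0.2094, 0.2465]
tcp_rot: [3.142, 0.0, 0.024]
contact_force: [0.6, 0.5, 0.4]
finger_gap: 1.002
finger_force: 0.0
time: 1.6
tool_pos: [0.5564, -0.0098, 0.2557]
tcp_rot: [-3.142, 0.002, 0.021]
contact_force: [0.3, 0.6, -0.3]
finger_gap: 0.998
finger_force: 0.0
1.6 [ 0.55640011 -0.00979244  0.25565404] [-3.14154950e+00  1.75722498e-03  2.05649624e-02] [ 2.73392164e-01  2.51804335e-01 -1.20647467e-01 -5.16428716e-04
 -1.20003514e+00  1.31815661e+00] 309.70691628693146 309.70691628693146 324.19120477068986 199.59469493974223 [[0.0, -0.956, -0.293, 0.081], [1.0, 0.0, -0.001, -0.001], [0.001, -0.293, 0.956, -0.155], [0.0, 0.0, 0.0, 1.0]]
0.0 0.7444951 0.99593359375
```

View pics/w1.png

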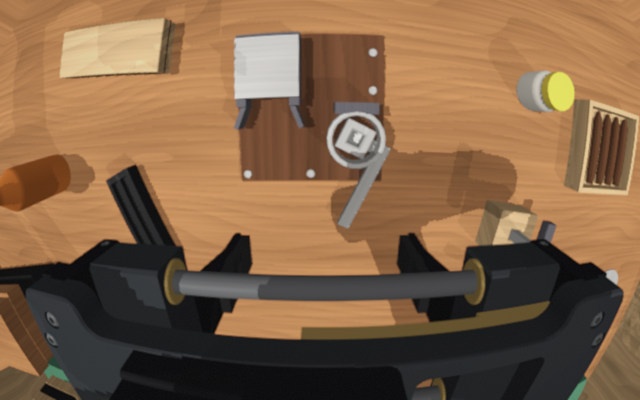

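The wrist view shows the holder from above, with the roof at (268,66), guide plates at (240,112) and (297,112), collar and socket at (357,138), and the open keeper running to (345,225). I will fit these from the fisheye depth and color.

```bash
cat >> h.py <<'E'
from scipy.spatial.transform import Rotation as Ro
def wcloud(c):
    z=c['z_map'].astype(float); v,u=np.mgrid[:z.shape[0],:z.shape[1]]
    dx,dy=u-c['cx'],v-c['cy']; r=np.hypot(dx,dy)+1e-9; th=r/c['fx']; t=np.tan(np.minimum(th,1.5))
    P=np.stack([z*t*dx/r,z*t*dy/r,z],-1)@c['tool_from_camera'][:3,:3].T+c['tool_from_camera'][:3,3]
    return P@Ro.from_euler('xyz',c['rot']).as_matrix().T+c['pos']
E
cat > fit.py <<'E'
from h import *
import sys
c=dict(np.load(sys.argv[1]));P=wcloud(c);I=c['img'].astype(int);p=P.reshape(-1,3);col=I.reshape(-1,3)
def sel(cx,cy,r,z0,z1): return (np.hypot(p[:,0]-cx,p[:,1]-cy)<r)&(p[:,2]>z0)&(p[:,2]<z1)&(c['z_map'].ravel()>0)
print('table',np.median(p[sel(.56,.1,.02,-.02,.02),2]))
for nm,a in dict(mould=(.485,.271,.1,.008,.04),bar=(.47,-.29,.07,.108,.135),blocktop=(.48,-.29,.06,.044,.056),roof=(.685,.055,.08,.042,.052),collar=(.6,-.04,.06,.053,.064),screw=(.6,-.045,.026,.044,.052)).items():
    q=p[sel(*a)]
    if len(q)>5: print(nm,len(q),rect(q),np.round(np.median(q,0)*1000,1))
m=sel(.6,-.045,.05,.053,.064)&(p[:,0]<.6); q=p[m]*1000  # ring outer+inner edges
A=np.c_[2*q[:,:2],np.ones(len(q))];s=np.linalg.lstsq(A,(q[:,:2]**2).sum(1),rcond=None)[0];print('ring circ',s[:2],np.sqrt(s[2]+s[0]**2+s[1]**2))
q=p[sel(.66,0,.2,.003,.014)&(col.max(1)<115)];print('board',len(q),rect(q))
q=p[sel(.54,-.06,.1,.015,.029)&(col.min(1)>95)&(p[:,0]<.575)];print('keeper',len(q),rect(q))
q=p[sel(.62,.055,.07,.03,.042)];print('guides',len(q), np.round(q[:,0].min()*1000), [ (np.round(np.median(h[:,1])*1000,1),len(h)) for h in (q[(q[:,1]>.056)],q[q[:,1]<.056]) if len(h)])
E
python3 fit.py w1.npz
```

```text
table 0.008380162598743524
mould 2563 (array([490.4, 276.4]), array([137.5,  53.8]), 22.4) [499.8 274.4  24.3]
bar 280 (array([ 510.7, -291. ]), array([17.4, 26.1]), 83.3) [ 513.4 -285.9  120.4]
blocktop 1077 (array([ 487.6, -288. ]), array([72.7, 53.3]), 84.9) [ 493.6 -279.1   50. ]
roof 3988 (array([685.1,  62.1]), array([87.1, 77.9]), 1.7) [685.7  61.2  46.7]
collar 1325 (array([606.4, -44.5]), array([74.9, 67.2]), 0.9) [622.4 -43.8  58.4]
screw 760 (array([599.4, -45.6]), array([41.7, 39.2]), 65.8) [601.5 -44.4  48.4]
ring circ [601.17963    -43.98181609] 30.380267425626627
board 7220 (array([621.1,  10.9]), array([225.5, 189.3]), 1.2)
keeper 897 (array([529.7, -56.4]), array([ 17.1, 104.5]), 65.5)
guides 486 608.0 [(np.float64(94.6), 238), (np.float64(26.3), 248)]
```

```bash
python3 -m crank '[[[-15,33,-15,0,0,2.7],[-15,33,-15,0,0,2.7],[-15,33,-15,0,0,2.7],[-15,33,-15,0,0,2.7],[-15,33,-15,0,0,2.7],[-15,33,-15,0,0,2.7],[-15,33,-15,0,0,2.7],[-14,33,-15,0,0,2.4]]]'; python3 -m crank '[[[0,0,-30,0,0,0],[0,0,-30,0,0,0],[0,0,-5,0,0,0],[0,0,0,0,0,0],[0,0,0,0,0,0]]]'
python3 - <<'E'
from h import *
s=sensors.read_state();c=imaging.camera('wrist')
np.savez('w2.npz',**c,pos=s['tool_pos'],rot=s['tcp_rot']); print(s['time'],s['tool_pos'],s['tcp_rot'])
cv2.imwrite('pics/w2.png',c['img'])
c=dict(np.load('w2.npz'));p=wcloud(c).reshape(-1,3);print(rect(p[(np.hypot(p[:,0]-.485,p[:,1]-.271)<.1)&(p[:,2]>.008)&(p[:,2]<.036)]))
E
```

```text
time: 2.45
tool_pos: [0.4354, 0.2578, 0.1364]
tcp_rot: [-3.141, -0.0, 0.4]
contact_force: [0.5, -0.1, -0.4]
finger_gap: 1.004
finger_force: 0.0
time: 2.95
tool_pos: [0.4381, 0.2564, 0.0729]
tcp_rot: [-3.141, -0.002, 0.396]
contact_force: [0.6, -0.2, -0.3]
finger_gap: 1.001
finger_force: 0.0
2.95 [0.43807523 0.25641129 0.07294662] [-3.14084308e+00 -2.46216334e-03  3.96438603e-01]
(array([484.1, 273.5]), array([151. ,  50.8]), 22.5)
```

View pics/w2.png

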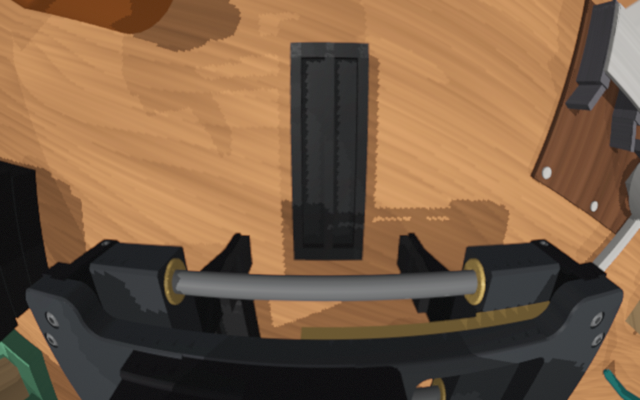

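The wrist view shows the two-groove mould centred between the open fingers, from (330,42) to (328,260). It measures 151 x 51 mm, so it is the small one.

```bash
python3 -m crank '[[[0,-2,-30,0,0,0],[0,0,-25,0,0,0],[0,0,-5,0,0,0],[0,0,0,0,0,0]]]'; python3 -m crank '[[[0,0,0,0,0,0],[0,0,0,0,0,0],[0,0,0,0,0,0],[0,0,0,0,0,0],[0,0,0,0,0,0],[0,0,0,0,0,0],[0,0,0,0,0,0],[0,0,0,0,0,0]]]' 0 60
```

```text
time: 3.4
tool_pos: [0.438, 0.2535, 0.012]
tcp_rot: [3.141, -0.0, 0.395]
contact_force: [-0.5, -0.0, 0.7]
finger_gap: 1.002
finger_force: 0.0
time: 4.2
tool_pos: [0.4376, 0.2534, 0.0117]
tcp_rot: [3.142, -0.0, 0.395]
contact_force: [-1.4, -0.9, 4.0]
finger_gap: 0.567
finger_force: 60.0
```

```bash
python3 -m crank '[[[0,0,20,0,0,0],[0,0,20,0,0,0],[5,-32,0,0,0,-3.6],[5,-33,0,0,0,-3.6],[5,-33,0,0,0,-3.6],[5,-33,0,0,0,-3.6],[5,-33,0,0,0,-3.6],[5,-32,0,0,0,-3.3]]]'; python3 -m crank '[[[0,0,0,0,0,0],[0,0,0,0,0,0],[0,0,0,0,0,0]]]'
cat > mfit.py <<'E'
from h import *
import sys
s=sensors.read_state();c=imaging.camera('wrist')
np.savez(sys.argv[1],**c,pos=s['tool_pos'],rot=s['tcp_rot']); print(s['time'],s['tool_pos'],s['tcp_rot'])
c=dict(np.load(sys.argv[1]));W=wcloud(c);p=W.reshape(-1,3);x0,y0,z0=s['tool_pos']
q=p[(p[:,0]>x0+.02)&(p[:,0]<x0+.15)&(abs(p[:,1]-y0)<.045)&(p[:,2]>z0-.02)&(p[:,2]<z0+.03)&(c['img'].reshape(-1,3).max(1)<80)]
print('mould',len(q),rect(q),'x-z slope',np.polyfit(q[:,0],q[:,2],1),q[:,2].min(),q[:,2].max(),q[:,0].max())
E
python3 mfit.py w3.npz; python3 fit.py w3.npz
```

```text
time: 5.0
tool_pos: [0.4669, 0.0558, 0.051]
tcp_rot: [3.141, 0.002, 0.021]
contact_force: [0.1, 0.2, -2.0]
finger_gap: 0.569
finger_force: 60.0
time: 5.3
tool_pos: [0.4675, 0.0578, 0.0513]
tcp_rot: [3.142, 0.0, 0.024]
contact_force: [-0.1, -0.7, -1.3]
finger_gap: 0.573
finger_force: 60.0
5.3 [0.46746761 0.05778081 0.05131704] [3.14150644e+00 3.73175283e-04 2.42052053e-02]
mould 23486 (array([550.1,  58.6]), array([126.2,  84.6]), 1.4) x-z slope [0.01425719 0.05589191] 0.031359535794990345 0.07074495799622846 0.6140621612057795
table 0.0019843450445164793
collar 2625 (array([594. , -46.3]), array([53.1, 69. ]), 15.2) [588.5 -41.8  57.8]
screw 2546 (array([599.6, -48. ]), array([45.3, 37.6]), 63.9) [600.3 -44.1  48.2]
ring circ [599.81745863 -43.07519548] 30.11211644362816
board 2610 (array([579.1,  23.1]), array([176. ,  93.1]), 64.6)
keeper 3655 (array([529.8, -56.4]), array([ 17.9, 105.8]), 65.4)
guides 265 596.0 [(np.float64(99.1), 28), (np.float64(-11.2), 237)]
```

```bash
python3 -c "
from h import *
c=np.load('w3.npz');cv2.imwrite('pics/w3.png',c['img'])"
```

```text
(no output)
```

View pics/w3.png

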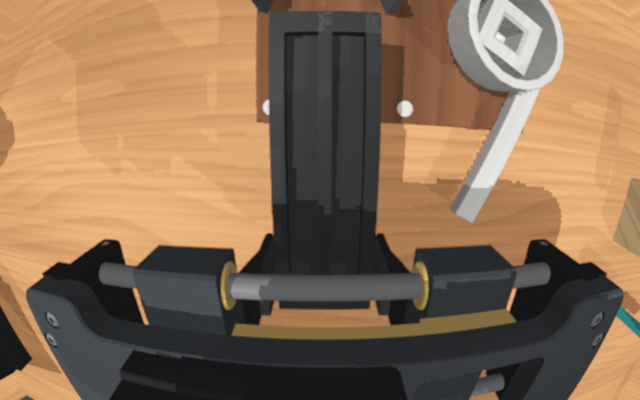

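The guide plates at (262,0) and (392,0) straddle the mould front at (272 to 382, 12), so it is centred. Next I lower it and slide it in.

```bash
python3 -m crank '[[[0,0,-15,0,0,0],[0,-0.5,-14,0,0,0],[0,0,0,0,0,0],[12,0.3,0,0,0,0],[12,0.3,0,0,0,0],[12,0.3,0,0,0,0],[6,0.2,0,0,0,0],[0,0,0,0,0,0]]]'; python3 -m crank '[[[6,0.1,0,0,0,0],[6,0.1,0,0,0,0],[6,0.1,0,0,0,0],[0,0,0,0,0,0]]]'
```

```text
time: 6.15
tool_pos: [0.5111, 0.0581, 0.0227]
tcp_rot: [-3.141, -0.001, 0.023]
contact_force: [-0.5, -0.0, -1.8]
finger_gap: 0.568
finger_force: 60.0
time: 6.55
tool_pos: [0.5287, 0.0585, 0.0227]
tcp_rot: [-3.141, -0.001, 0.023]
contact_force: [-0.4, -0.7, -1.8]
finger_gap: 0.572
finger_force: 60.0
```

```bash
python3 -m crank '[[[8,0.2,0,0,0,0],[8,0.2,0,0,0,0],[8,0.2,-0.5,0,0,0],[8,0.2,-0.5,0,0,0],[6,0.1,0,0,0,0],[6,0.1,0,0,0,0],[0,0,0,0,0,0]]]'; python3 -m crank '[[[5,0.1,-0.5,0,0,0],[4,0.1,0,0,0,0],[4,0.1,0,0,0,0],[0,0,0,0,0,0]]]'
```

```text
time: 7.25
tool_pos: [0.5725, 0.0593, 0.0215]
tcp_rot: [-3.141, -0.001, 0.023]
contact_force: [0.5, 0.1, -2.5]
finger_gap: 0.565
finger_force: 60.0
time: 7.65
tool_pos: [0.5853, 0.0597, 0.0211]
tcp_rot: [-3.141, -0.001, 0.024]
contact_force: [-1.0, -1.0, -2.0]
finger_gap: 0.567
finger_force: 60.0
```

```bash
python3 -m crank '[[[2,0,-0.5,0,0,0],[2,0,-0.5,0,0,0],[1.5,0,0,0,0,0],[1,0,0,0,0,0],[0,0,0,0,0,0]]]'; python3 -m crank '[[[1,0,0,0,0,0],[1,0,0,0,0,0],[0,0,0,0,0,0]]]'
```

```text
time: 8.15
tool_pos: [0.5912, 0.0596, 0.02]
tcp_rot: [3.142, -0.0, 0.023]
contact_force: [-0.4, 0.3, -1.8]
finger_gap: 0.571
finger_force: 60.0
time: 8.45
tool_pos: [0.5933, 0.0596, 0.0201]
tcp_rot: [-3.142, -0.0, 0.023]
contact_force: [0.7, 0.7, -0.8]
finger_gap: 0.57
finger_force: 60.0
```

```bash
for i in 1 2 3; do python3 -m crank '[[[1,0,0,0,0,0],[0.5,0,0,0,0,0],[0,0,0,0,0,0]]]' | grep -E 'pos|contact'; done
```

```text
tool_pos: [0.5936, 0.0595, 0.0199]
contact_force: [-3.8, 1.1, -0.1]
tool_pos: [0.5936, 0.0594, 0.0198]
contact_force: [-7.6, 2.4, 2.4]
tool_pos: [0.5937, 0.0594, 0.0198]
contact_force: [-11.0, 4.5, 5.0]
```

```bash
python3 -m crank '[[[-2,0,0,0,0,0],[0,0,0,0,0,0],[0,0,0,0,0,0],[0,0,0,0,0,0],[0,0,0,0,0,0]]]' 0.85; python3 -m crank '[[[0,0,20,0,0,0],[0,0,30,0,0,0],[-20,0,40,0,0,0],[-30,-10,40,0,0,0],[-30,-20,40,0,0,0],[0,0,10,0,0,0],[0,0,0,0,0,0],[0,0,0,0,0,0]]]' 1
python3 mfit.py w4.npz >/dev/null; python3 fit.py w4.npz
python3 - <<'E'
from h import *
c=dict(np.load('w4.npz'));print(c['pos'],c['rot']);cv2.imwrite('pics/w4.png',c['img'])
p=wcloud(c).reshape(-1,3);q=p[(p[:,0]>.54)&(p[:,0]<.64)&(abs(p[:,1]-.06)<.026)&(p[:,2]>.027)&(p[:,2]<.045)];print(rect(q),q[:,0].min(),np.percentile(q[:,2],[10,50,90]))
E
```

```text
time: 9.85
tool_pos: [0.5961, 0.0595, 0.0202]
tcp_rot: [-3.141, -0.001, 0.023]
contact_force: [0.4, 0.2, -0.9]
finger_gap: 0.839
finger_force: 0.0
time: 10.65
tool_pos: [0.5184, 0.0314, 0.1955]
tcp_rot: [-3.141, 0.001, 0.023]
contact_force: [-0.5, 0.0, 0.3]
finger_gap: 1.004
finger_force: 0.0
table 0.008351362555321235
bar 840 (array([ 488.7, -288.2]), array([18.8, 69.8]), 82.9) [ 491.8 -283.4  119.8]
blocktop 1476 (array([ 478.5, -287. ]), array([72.1, 70. ]), 82.6) [ 486.6 -280.5   50.1]
roof 4526 (array([676.6,  62.3]), array([68.6, 77.3]), 0.8) [678.4  62.1  46.6]
collar 1915 (array([606.3, -43.9]), array([76.2, 67.1]), 2.2) [622.  -43.2  58.3]
screw 1044 (array([599.5, -44.4]), array([38.3, 39.8]), 66.8) [601.4 -44.   48.3]
ring circ [600.67044855 -43.67101265] 30.25806476263621
board 9402 (array([612.3,  10.6]), array([236. , 187.8]), 1.9)
keeper 1244 (array([529.5, -56.3]), array([ 17.2, 105.8]), 66.1)
guides 2781 569.0 [(np.float64(79.7), 1683), (np.float64(38.2), 1098)]
[0.51840955 0.03139071 0.1954712 ] [-3.14145091e+00  9.31810636e-04  2.31062276e-02]
(array([604.7,  60.3]), array([51.4, 70.8]), 89.7) 0.5693690064197456 [0.02810645 0.03468603 0.03725622]Traceback (most recent call last):
  File "mfit.py", line 7, in <module>
    print('mould',len(q),rect(q),'x-z slope',np.polyfit(q[:,0],q[:,2],1),q[:,2].min(),q[:,2].max(),q[:,0].max())
                                             ~~~~~~~~~~^^^^^^^^^^^^^^^^^
    raise TypeError("expected non-empty vector for x")
TypeError: expected non-empty vector for x
```

View pics/w4.png

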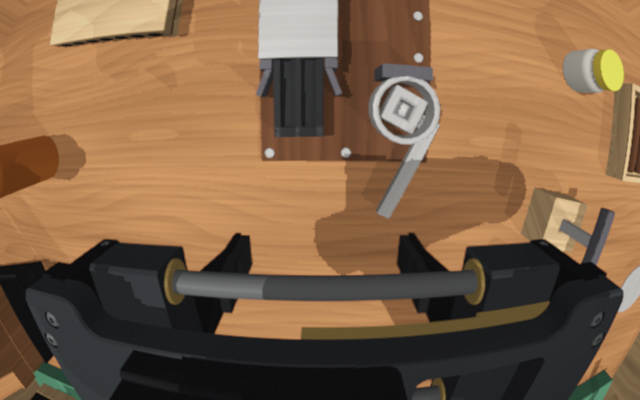

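The mould is home, with its rear end in the wrist view at (300,133), square in the slot. Now the key.

```bash
python3 -m crank '[[[-11,-40,0,0,0,-1],[-11,-40,0,0,0,-1],[-11,-40,0,0,0,-1],[-11,-40,0,0,0,-1],[-11,-40,0,0,0,-1],[-11,-40,0,0,0,-1],[-11,-40,0,0,0,-1],[-11,-40,0,0,0,-0.5]]]' 1; python3 -m crank '[[[0,0,0,0,0,0],[0,0,0,0,0,0],[0,0,0,0,0,0]]]'
python3 - <<'E'
from h import *
s=sensors.read_state();c=imaging.camera('wrist')
np.savez('w5.npz',**c,pos=s['tool_pos'],rot=s['tcp_rot']); print(s['time'],s['tool_pos'],s['tcp_rot'])
cv2.imwrite('pics/w5.png',c['img'])
E
python3 fit.py w5.npz|grep -E 'bar|block'
```

```text
time: 11.5
tool_pos: [0.4297, -0.2902, 0.1941]
tcp_rot: [-3.141, 0.004, -0.108]
contact_force: [0.7, 0.8, 0.3]
finger_gap: 1.0
finger_force: 0.0
time: 11.8
tool_pos: [0.4304, -0.2883, 0.195]
tcp_rot: [-3.141, 0.003, -0.107]
contact_force: [-0.6, 0.4, -0.1]
finger_gap: 1.0
finger_force: 0.0
11.8 [ 0.43041048 -0.2882734   0.19500825] [-3.14092678e+00  2.57626184e-03 -1.06920267e-01]
bar 2559 (array([ 478.4, -288. ]), array([16.7, 90. ]), 83.0) [ 480.2 -288.1  122.4]
blocktop 3546 (array([ 478.1, -287.4]), array([70.5, 70.4]), 83.1) [ 479.  -298.    50.6]
```

View pics/w5.png

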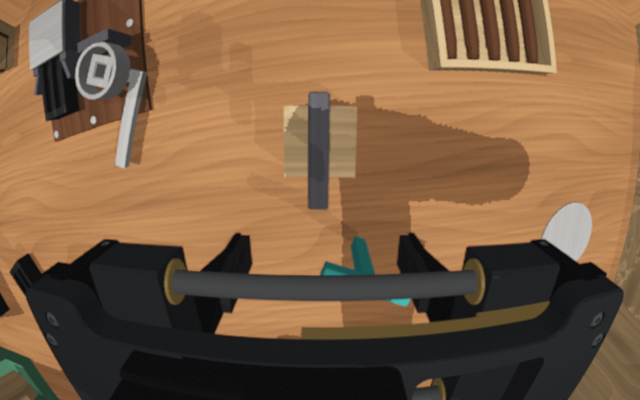

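The grey key bar at (318,150) is centred between the fingers over its block. The turquoise one at (365,270) is behind. Go down and grip.

```bash
python3 -m crank '[[[16,0,0,0,0,-0.5],[16,0.2,0,0,0,-0.4],[16,0,-10,0,0,0],[0,0,-30,0,0,0],[0,0,-35,0,0,0],[0,0,-16,0,0,0],[0,0,0,0,0,0],[0,0,0,0,0,0]]]'; python3 -m crank '[[[0,0,0,0,0,0],[0,0,0,0,0,0],[0,0,0,0,0,0],[0,0,0,0,0,0],[0,0,0,0,0,0],[0,0,0,0,0,0],[0,0,0,0,0,0],[0,0,0,0,0,0]]]' 0 60;python3 -m crank '[[[0,0,0,0,0,0],[0,0,0,0,0,0],[0,0,0,0,0,0],[0,0,0,0,0,0]]]'
```

```text
time: 12.65
tool_pos: [0.4792, -0.288, 0.1058]
tcp_rot: [3.141, -0.0, -0.121]
contact_force: [0.9, -0.2, 0.4]
finger_gap: 1.0
finger_force: 0.0
time: 13.45
tool_pos: [0.4783, -0.2886, 0.1054]
tcp_rot: [-3.142, 0.0, -0.123]
contact_force: [-0.6, 0.2, 0.2]
finger_gap: 0.349
finger_force: 0.0
time: 13.85
tool_pos: [0.4783, -0.2886, 0.1054]
tcp_rot: [3.142, 0.0, -0.123]
contact_force: [0.7, -0.3, -0.6]
finger_gap: 0.177
finger_force: 60.0
```

```bash
python3 -m crank '[[[0,0,15,0,0,0],[0,0,20,0,0,0],[0,0,25,0,0,0],[0,0,25,0,0,0],[16,30,0,0,0,-2],[16,30,0,0,0,-2],[16,31,0,0,0,-2],[15,31,0,0,0,-2]]]'; python3 -m crank '[[[15,31,0,0,0,-2],[15,31,0,0,0,-2],[15,30,0,0,0,-2],[15,30,0,0,0,-3],[0,0,0,0,0,0],[0,0,0,0,0,0],[0,0,0,0,0,0]]]'
python3 - <<'E'
from h import *
s=sensors.read_state();c=imaging.camera('wrist')
np.savez('w6.npz',**c,pos=s['tool_pos'],rot=s['tcp_rot']); print(s['time'],s['tool_pos'],s['tcp_rot'])
a=c['img'].copy();d=grab('side')['img'];e=grab('scene')['img']
f=lambda im,u,v:cv2.resize(im[v-75:v+75,u-65:u+65],None,fx=3,fy=3,interpolation=cv2.INTER_CUBIC)
cv2.imwrite('pics/s6.png',np.hstack([f(d,345,190),f(e,317,215)]))
E
python3 fit.py w6.npz|grep -vE 'bar|block|mould'
```

```text
time: 14.65
tool_pos: [0.5413, -0.1653, 0.1898]
tcp_rot: [-3.141, 0.001, -0.265]
contact_force: [0.2, -0.2, -2.0]
finger_gap: 0.182
finger_force: 60.0
time: 15.35
tool_pos: [0.6006, -0.0451, 0.1899]
tcp_rot: [3.141, 0.001, -0.42]
contact_force: [0.3, -0.2, -2.9]
finger_gap: 0.178
finger_force: 60.0
15.35 [ 0.60056738 -0.04512737  0.18988829] [ 3.14091972e+00  1.34194029e-03 -4.20212758e-01]
table 0.008706852557844258
roof 4796 (array([684.2,  62. ]), array([88.6, 77.9]), 1.3) [686.6  58.9  46.8]
collar 1677 (array([606.4, -44.6]), array([77.1, 67.6]), 0.7) [629.3 -49.6  58.5]
screw 406 (array([599.5, -47.1]), array([42.3, 37.2]), 65.0) [613.  -49.8  48.5]
ring circ [601.1694975  -44.66796783] 30.268134187740547
board 3887 (array([611.2, -11.5]), array([194.1, 177.1]), 59.6)
keeper 760 (array([540.3, -61.6]), array([16.4, 81.1]), 65.6)
guides 2542 569.0 [(np.float64(78.9), 1377), (np.float64(36.1), 1165)]
```

View pics/s6.png

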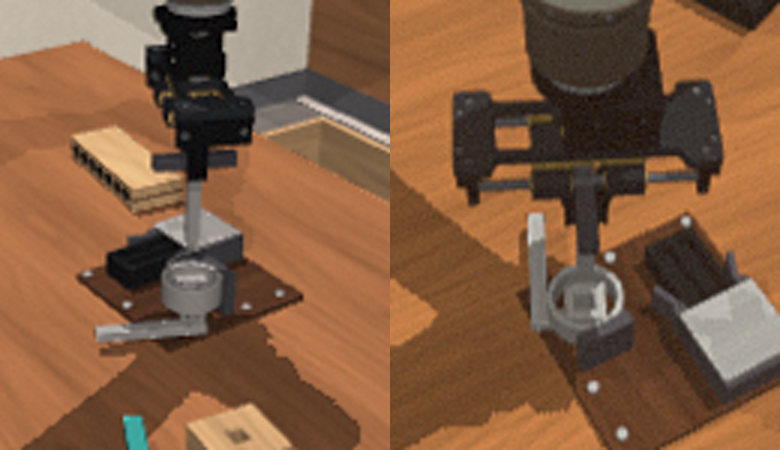

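The key hangs upright (crop, 193,215) over the collar (193,283) in the side view, and the scene view agrees. Lower it.

```bash
python3 -m crank '[[[0.4,0.3,-20,0,0,0],[0,0,-18,0,0,0],[0,0,-3,0,0,0],[0,0,-3,0,0,0],[0,0,-3,0,0,0],[0,0,-3,0,0,0],[0,0,0,0,0,0]]]';python3 -m crank '[[[0,0,-4,0,0,0],[0,0,-3,0,0,0],[0,0,0,0,0,0]]]'
```

```text
time: 16.2
tool_pos: [0.6017, -0.0443, 0.1405]
tcp_rot: [-3.141, -0.0, -0.42]
contact_force: [0.9, 0.1, -2.4]
finger_gap: 0.172
finger_force: 60.0
time: 16.5
tool_pos: [0.6013, -0.0443, 0.1328]
tcp_rot: [3.141, 0.001, -0.42]
contact_force: [-1.0, -0.8, -2.6]
finger_gap: 0.177
finger_force: 60.0
```

```bash
for i in 1 2; do python3 -m crank '[[[0,0,-3,0,0,0],[0,0,-2,0,0,0],[0,0,0,0,0,0]]]'|grep -E 'pos|cont|rot'; done; python3 -m crank '[[[0,0,-2,0,0,0],[0,0,-1,0,0,0],[0,0,0,0,0,0]]]'
```

```text
tool_pos: [0.6015, -0.0443, 0.128]
tcp_rot: [3.141, 0.001, -0.42]
contact_force: [-0.9, 0.2, -2.2]
tool_pos: [0.6015, -0.0443, 0.123]
tcp_rot: [3.141, 0.001, -0.42]
contact_force: [0.1, -0.4, -2.9]
time: 17.4
tool_pos: [0.6016, -0.0443, 0.1202]
tcp_rot: [3.142, 0.0, -0.42]
contact_force: [-0.1, 0.1, -1.7]
finger_gap: 0.177
finger_force: 60.0
```

```bash
python3 -m crank '[[[0,0,-1,0,0,0],[0,0,-0.5,0,0,0],[0,0,0,0,0,0],[0,0,0,0,0,0]]]'; python3 -m crank '[[[0,0,0,0,0,-4],[0,0,0,0,0,-5],[0,0,0,0,0,-5],[0,0,0,0,0,-5],[0,0,0,0,0,-5],[0,0,0,0,0,-5],[0,0,0,0,0,-5],[0,0,0,0,0,0]]]'; python3 -c "
from h import *
s=sensors.read_state();print(s['moment'],s['q'])"
```

```text
time: 17.8
tool_pos: [0.6019, -0.0443, 0.1194]
tcp_rot: [-3.141, -0.001, -0.42]
contact_force: [-1.9, 0.1, 0.8]
finger_gap: 0.178
finger_force: 60.0
time: 18.6
tool_pos: [0.6017, -0.0448, 0.1193]
tcp_rot: [3.141, -0.001, -1.013]
contact_force: [-1.5, -2.4, 1.7]
finger_gap: 0.178
finger_force: 60.0
[-0.73089369  0.3779585   0.07498661] [ 0.19415349  0.44629994 -0.19546944  0.001053   -0.92932655  0.36323316]
```

```bash
python3 -m crank '[[[0,0,0,0,0,-5],[0,0,0,0,0,-5],[0,0,0,0,0,-5],[0,0,0,0,0,-5],[0,0,0,0,0,-4],[0,0,0,0,0,-4],[0,0,0,0,0,0]]]'; python3 -c "
from h import *
s=sensors.read_state();print(s['moment'])"; for i in 1 2 3; do python3 -m crank '[[[0,0,0,0,0,-2],[0,0,0,0,0,-1],[0,0,0,0,0,0]]]' | grep -E 'rot|cont|pos'; python3 -c "
from h import *
s=sensors.read_state();print(s['moment'])";done
```

```text
time: 19.3
tool_pos: [0.6017, -0.0448, 0.1194]
tcp_rot: [-3.142, -0.001, -1.5]
contact_force: [-1.7, -2.7, 3.2]
finger_gap: 0.177
finger_force: 60.0
[-0.76969439  0.34761225  0.071484  ]
tool_pos: [0.6018, -0.0446, 0.1193]
tcp_rot: [-3.141, -0.001, -1.553]
contact_force: [-0.3, -3.6, 4.0]
[-0.89491019  0.48000427  0.16141644]
tool_pos: [0.6018, -0.0446, 0.1193]
tcp_rot: [-3.141, -0.0, -1.606]
contact_force: [-1.3, -3.1, 3.9]
[-1.10183226  0.52904761  0.10776256]
tool_pos: [0.6018, -0.0445, 0.1193]
tcp_rot: [-3.141, -0.0, -1.658]
contact_force: [-2.6, -3.2, 5.3]
[-1.14897499  0.59895904  0.08932722]
```

```bash
for i in 1 2 3 4; do python3 -m crank '[[[0,0,0,0,0,-1],[0,0,0,0,0,-0.5],[0,0,0,0,0,0]]]' | grep -E 'rot|cont'; python3 -c "
from h import *
s=sensors.read_state();print(s['moment'])";done
```

```text
tcp_rot: [-3.141, -0.0, -1.684]
contact_force: [-1.2, -3.6, 5.5]
[-1.15498694  0.61729223  0.1303642 ]
tcp_rot: [-3.141, -0.0, -1.71]
contact_force: [-2.2, -3.7, 5.7]
[-1.0727467   0.59273973  0.13191239]
tcp_rot: [-3.141, -0.0, -1.737]
contact_force: [-1.8, -3.2, 4.9]
[-1.10418319  0.58848994  0.12324541]
tcp_rot: [-3.141, -0.0, -1.763]
contact_force: [-1.8, -3.4, 4.6]
[-1.17694397  0.5150211   0.14620534]
```

No stop is felt yet, so I check the keeper's angle in the cameras.

```bash
cat > kfit.py <<'E'
from h import *
for n in('scene','side'):
    c=grab(n);P=cloud(c);p=P.reshape(-1,3);col=c['img'].reshape(-1,3).astype(int)
    m=(p[:,0]>.5)&(p[:,0]<.568)&(p[:,1]>-.17)&(p[:,1]<.09)&(p[:,2]>.016)&(p[:,2]<.03)&(col.min(1)>75)&(col.max(1)-col.min(1)<35)
    q=p[m];print(n,len(q),rect(q) if len(q)>5 else '')
    q=p[(np.hypot(p[:,0]-.601,p[:,1]+.045)<.06)&(p[:,2]>.118)&(p[:,2]<.142)&(col.max(1)-col.min(1)<40)];print('bar',len(q))
e=load('scene')['img'];d=load('side')['img']
f=lambda im,u,v:cv2.resize(im[v-75:v+75,u-65:u+65],None,fx=3,fy=3,interpolation=cv2.INTER_CUBIC)
import sys
cv2.imwrite(sys.argv[1],np.hstack([f(d,335,195),f(e,317,215)]))
E
python3 kfit.py pics/s7.png
```

```text
scene 23 (array([557.5,  55.9]), array([ 8.8, 22.1]), 16.2)
bar 54
side 122 (array([556.3,   4.1]), array([ 22.5, 124.3]), 0.6)
bar 120
```

View pics/s7.png

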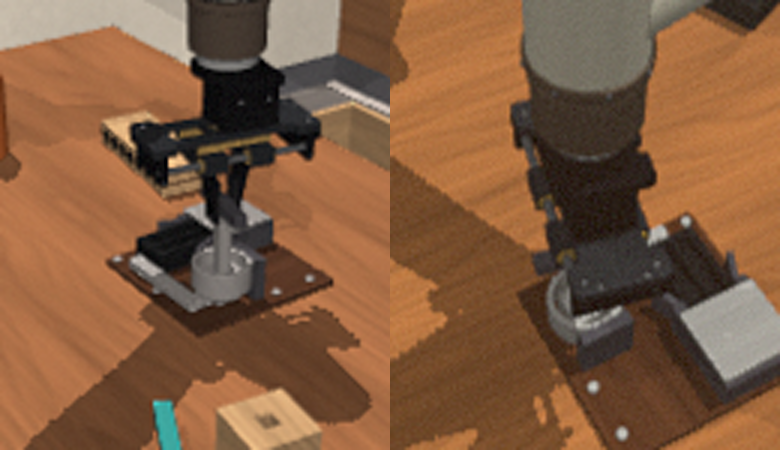

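The side view shows the keeper lying across behind the mould (crop, 165,280), with the toe fitted at 0.6° and about 1.3° expected when closed. I turn a little further to be sure of the stop.

```bash
for i in 1 2 3; do python3 -m crank '[[[0,0,0,0,0,-1],[0,0,0,0,0,-1],[0,0,0,0,0,0]]]' | grep -E 'rot|cont|pos'; python3 -c "
from h import *
s=sensors.read_state();print(s['moment'])";done; python3 kfit.py pics/s8.png
```

```text
tool_pos: [0.6019, -0.0445, 0.1193]
tcp_rot: [-3.141, -0.0, -1.798]
contact_force: [-1.8, -4.1, 6.1]
[-1.10220483  0.61419391  0.16186558]
tool_pos: [0.6019, -0.0444, 0.1193]
tcp_rot: [-3.141, -0.0, -1.832]
contact_force: [-1.4, -2.7, 5.7]
[-1.11328555  0.53638956  0.27643794]
tool_pos: [0.6019, -0.0444, 0.1193]
tcp_rot: [-3.141, -0.0, -1.866]
contact_force: [-1.9, -2.1, 4.7]
[-1.11796278  0.54795533  0.4331969 ]
scene 29 (array([557. ,  51.2]), array([11.1, 30. ]), 7.7)
bar 43
side 118 (array([556.9,   7.7]), array([129.8,  21.4]), 89.8)
bar 115
```

The stop is reached: the moment rose to 0.43 N m. Ease back within the play, release and retreat.

```bash
python3 -m crank '[[[0,0,0,0,0,2],[0,0,0,0,0,2],[0,0,0,0,0,2],[0,0,0,0,0,0]]]'; python3 -c "
from h import *
print(sensors.read_state()['moment'])"; python3 -m crank '[[[0,0,0,0,0,0],[0,0,0,0,0,0],[0,0,0,0,0,0],[0,0,0,0,0,0],[0,0,0,0,0,0],[0,0,0,0,0,0],[0,0,0,0,0,0],[0,0,0,0,0,0]]]' 0.8; python3 -m crank '[[[0,0,15,0,0,0],[0,0,25,0,0,0],[0,0,30,0,0,0],[0,0,30,0,0,0],[-40,0,20,0,0,0],[-40,0,0,0,0,0],[-40,0,0,0,0,0],[-40,0,0,0,0,0]]]'; python3 -m crank '[[[-40,0,0,0,0,0],[0,0,0,0,0,0],[0,0,0,0,0,0]]]'; python3 kfit.py pics/s9.png
python3 - <<'E'
from h import *
for n in('scene','side'):
    p=cloud(load(n)).reshape(-1,3)
    q=p[(np.hypot(p[:,0]-.601,p[:,1]+.045)<.07)&(p[:,2]>.12)&(p[:,2]<.15)];print('bar',len(q),rect(q),np.percentile(q[:,2],[50,95]))
    q=p[(p[:,0]>.565)&(p[:,0]<.64)&(abs(p[:,1]-.06)<.026)&(p[:,2]>.03)&(p[:,2]<.045)];print('mould',rect(q))
E
```

```text
time: 22.9
tool_pos: [0.6019, -0.0443, 0.1192]
tcp_rot: [-3.141, 0.0, -1.763]
contact_force: [-2.1, -3.3, 5.0]
finger_gap: 0.177
finger_force: 60.0
[-1.06012074  0.55689138  0.04908678]
time: 23.7
tool_pos: [0.6018, -0.0443, 0.1189]
tcp_rot: [-3.141, 0.0, -1.764]
contact_force: [0.2, 0.2, -0.6]
finger_gap: 0.773
finger_force: 0.0
time: 24.5
tool_pos: [0.4401, -0.0444, 0.239]
tcp_rot: [-3.141, 0.0, -1.764]
contact_force: [0.4, -0.1, -0.4]
finger_gap: 0.801
finger_force: 0.0
time: 24.8
tool_pos: [0.4017, -0.0443, 0.2397]
tcp_rot: [-3.139, 0.001, -1.763]
contact_force: [0.6, 0.5, 0.4]
finger_gap: 0.8
finger_force: 0.0
scene 86 (array([560.3,  30.7]), array([13.3, 76.5]), 8.1)
bar 264
side 123 (array([557.7,   7.4]), array([ 23.1, 131.8]), 2.0)
bar 122
bar 291 (array([602.2, -43.9]), array([89.5, 17.6]), 81.8) [0.13453376 0.13728998]
mould (array([604. ,  60.5]), array([70.9, 50.7]), 0.8)
bar 120 (array([598.9, -47.4]), array([91.9, 18.9]), 81.7) [0.13146592 0.13491815]
mould (array([602.2,  59.6]), array([50.7, 73.5]), 89.6)
```

View pics/s9.png

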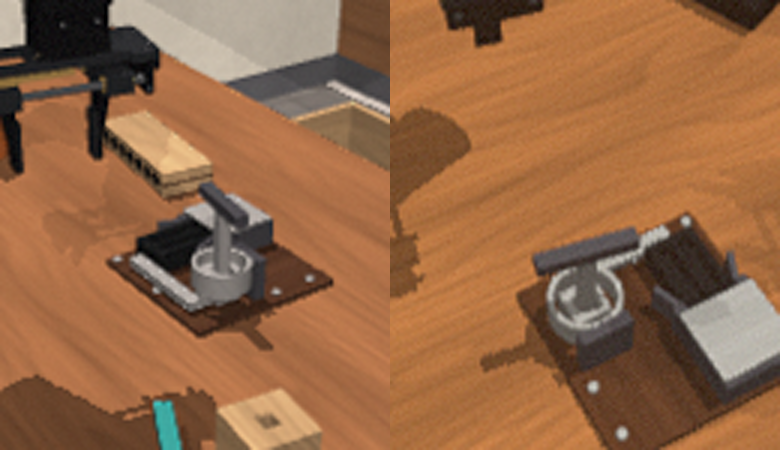

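The key stands upright in the socket at the screw axis, with its bar top 136 mm up as expected. The keeper lies across behind the mould, the mould is home, and the hand is clear.

```bash
python3 -c "
from plant import workorder
print(workorder.sign_off())"
```

```text
the job is handed in; nothing more can be done
None
```

The job is handed in (no verdict was returned): by the cameras the mould is home, the keeper is turned to its stop behind it, and the released key stands fully down in the screw.

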